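Clear the toy bin's lid and hold its latch at the third click

ROBOT

A 6-joint arm with a two-finger parallel gripper is mounted at the origin on the work surface. World frame = base frame: x ahead of the robot, y to its left, z up, the work surface at z = 0. Lengths are in m, angles in rad, forces in N, time in s.
With the tool pointing down it reaches from about 0.25 to 0.725 m from the base axis. Payload 9.7 kg.
Tool frame: the origin (TCP) lies on the mounting face of the last link; the fingertips stand 173 mm ahead of it and the grasp point (between the pads) lies 155 mm ahead of it; z points along the fingers, y is the direction in which the jaws open and shut (so a half turn about z gives the same grasp; the last joint's range is limited). The gripper opens to 85 mm and grips with 20 to 120 N. Pads are 22 mm wide; open, the fingers measure 114 mm over their backs; the gripper's body (76 mm by 85 mm) begins 54 mm behind the grasp point. The pads swing forward as they close: fully open they stand 13 mm farther back than shut.
Start: joints at [-1.168, 0.087, 0.176, 1.66, 0, 1.571], TCP at [0.216, -0.506, 0.405] pointing down, gripper open.
Joint ranges: [-3.13, 3.13], [-0.85, 1.81], [-1.15, 1.24], [-2.2, 2.28], [-1.44, 1.52], [-3.14, 3.14]. Speed limits (rad/s): [2.22, 2.22, 2.57, 3.14, 3.14, 3.14].

INTERFACE

Orientations are given as a unit quaternion [x, y, z, w].
In Python, from bench import arm, snapshot, calibration, outline_of, landmark_of gives the robot as it stands.
- The arm moves only by the tool servo_tool, never from a script. Its arguments are lists of equal length, an entry for each row: "claw": the finger opening in m, from 0 to 0.0854; "xyz": the shift along the world's x, y, z in m, a list of three; "roll": the turn about the world's z in rad. In form: {"claw": [claw, ...], "xyz": [[x, y, z], ...], "roll": [roll, ...]}. A call has 1 to 12 rows; each row is the pose to reach, as a shift and turn from the pose commanded when the call began; what a row does not reach only later rows make up. A row lasts 1/12 s, in which the tool goes at most 41.7 mm and 7.16 degrees, less where a joint would pass 70% of its speed; a pose out of reach is approached as far as the arm can. A call with a gripper value outside its range is refused whole. The fingers move at their own pace and stop on an object; "force" is the grip in N (left out, the last holds). Time passes only in rows, so rows that repeat a pose let the fingers close. It gives the time, the measured TCP pose, the force and the opening at its end, in the units of the state.
- arm.get_obs(): the state, without advancing time (a new reading comes with each control period).
- snapshot(name): name is "scene" or "side" or "wrist"; returns the picture (384x512x3 uint8, red, green, blue); there is no depth.
- calibration(name): a dict with "fx", "fy", "cx", "cy" (pixels), "world_from_camera" (4x4, takes a point from camera to world coordinates). Camera axes: x right, y up, looking along -z (the intrinsics and any distortion apply to the point x, -y, -z); pixel columns grow to the right and rows downward; lengths in m; the calibration is good to about 2 mm. A picture is of the moment at which its call begins: read the wrist's pose just before it. calibration takes no time and is no camera call; for the wrist camera it gives the pose at the moment of the call.
- arm.job_done(): hands the job in, once; it reports no verdict.
Trained networks look in the newest picture that a camera, given by its name, has taken for a name from the list of things; names that differ only in an ending like _2 or _b are one class to them, and where a whole thing is asked for, a point or a joint stands for the part that bears it (a point fixed in the world has none). Each returns a list of dicts, best first, with "confidence" (0 to 1); they miss things now and then, are a little off and sometimes report something else, mostly with a low value. They report only what shows in the picture. A call takes as long as a camera call. They do not tell look-alikes from the thing itself.
- outline_of(label, camera): "pixels" (384x512 bool, what is visible of it).
- landmark_of(label, camera): "centre" ([x, y, z] in m, in world coordinates, good to about 4 mm: a listed point, or the origin of a listed thing).
The state is a dict: "time_s": time; "joint_pos": joint angles; "qvel": joint speeds; "tau": joint torques, N m; "position": TCP position; "tcp_rot": TCP orientation; "contact_force": force on the tool from outside, world axes, zero at the start; "moment": the same for the moment, N m; "width": finger opening in m.
Only numpy, scipy, OpenCV 4.12 (cv2) and the standard library are available. Lean on these libraries where they do the work, as an engineer would, in place of code of your own. Each camera call takes 0.05 s, during which the arm holds its last target.

TASK

I want to lift the lid of the red toy bin: with the wooden scraper block in the gripper, sweep the four loose chess discs off the lid into the open side pocket (do not touch the discs with the fingers), and set the block down in the pocket as well. Then push the sliding latch to the robot's left past its first two clicks to the third, not on to the end stop, and finish while still holding it there against its spring. Leave the toys on the rear ledge and the yo-yo in the front of the pocket where they are.

Things in the scene. Friction and masses are not known exactly. Their poses are not given: they have to be found in the camera images.
- bench: Red plastic toy-bin bench, fixed, 420 (x) x 700 (y) x 200 mm high, its flat top 200 mm above the table. Origin: centre of its underside; x points away from the robot, y to the robot's left, z up. The top has three parts: lid in front, open side pocket right of it (-y), and a fixed rear ledge, flush with the lid, at x 110 to 210 mm over the whole length
- lid_mid (a point): middle of the lid's flat top, at x -50, y 102, z 200 mm in the bench's axes; the lid reaches 160 mm to either side in x and 232 mm in y (bench x -210 to 110, y -130 to 335 mm). Its -y edge drops straight into the pocket, with no rim
- pocket_mid (a point): middle of the side pocket's floor, at x -42, y -232, z 155 mm in the bench's axes; the pocket is open above, 45 mm deep, with upright walls, 305 mm (x) by 205 mm (y): bench x -195 to 110, y -335 to -130 mm
- latch (a joint): travel of the sliding latch in m along the bench's +y. 0 = rest, where its spring returns it when let go. Clicks at 0.014, 0.028, 0.042 (third); a fourth bump near 0.044, end stop at 0.054. The spring pushes back with 5 N at rest, 10 N at the third click; a bump of about 2 N is felt some 12 mm before each click, near 0.002, 0.016 and 0.030. No click holds the latch by itself
- latch_tab (a point): centre of the latch's upright grey thumb tab, 32 mm (x) x 14 mm (y, sliding direction), from 10 to 46 mm above the lid, this point 28 mm above the lid; moves with the latch, axes as the bench's. It slides on a grey base plate 52 x 130 mm, 8 mm high, near the lid's front edge; at rest it is 27 mm to the -y side of the plate's middle. Four steel marks there show rest and three clicks
- block_mid (a point): centre (half-way up) of the loose wooden scraper block, standing on the lid, 0.16 kg. Foot 140 mm (own x) x 30 mm (own y) x 24 mm high; on its middle an upright grip rib 64 mm (x) x 24 mm (y), from 22 to 68 mm above the underside. This point is 34 mm above the underside; z up
- chip1: plain wooden chess disc, one of four alike, 32 mm diameter, 12 mm thick, lying loose on the lid; origin: centre of its underside, z up. About 14 g
- chip2: plain wooden chess disc, another of four alike, 32 mm diameter, 12 mm thick, lying loose on the lid; origin: centre of its underside, z up. About 14 g
- chip3: plain wooden chess disc, another of four alike, 32 mm diameter, 12 mm thick, lying loose on the lid; origin: centre of its underside, z up. About 14 g
- chip4: plain wooden chess disc, another of four alike, 32 mm diameter, 12 mm thick, lying loose on the lid; origin: centre of its underside, z up. About 14 g
- yoyo: bystander: dark wooden yo-yo lying flat, 58 mm diameter, 36 mm high, loose in the front end of the side pocket; origin: centre of its underside
- tin: bystander: steel tin with closed lid, 72 mm diameter, 64 mm high, loose on the rear ledge; origin: centre of its underside
- bus: bystander: yellow toy school bus, 46 x 120 x 60 mm high, long side along y, loose on the rear ledge; origin: centre of its underside
- whale: bystander: green bath whale, about 50 x 95 x 50 mm high, loose on the rear ledge; origin: centre of its underside
Mind the look-alikes: they are no part of the job. What is shaped like the chip2 but black or pink is not meant.

How it is judged:
By the outcome, as a careful person would: the job done as asked, in the order asked, and still so for the second after the job is handed in, while the arm keeps its last pose, push and grip.
It also fails if it takes over 54 s, if anything falls off the work surface, if the arm or the gripper's body presses on something with over 40 N, if the wrist force passes 120 N, or if a joint passes its speed limit or range.

## Working session

There is one attempt and no reset: what is moved stays moved. The work goes in short steps, Python scripts to look and compute and a tool call to move; the robot and the scene stay as the last step left them, time stands still between calls to the robot, and variables do not carry over. Pictures are saved under pics/ and viewed, and the job is handed in when it is done.

Besides the shell and the picture viewer there is one more tool, called after "Emit:" as name(argument=value, ...), one argument or row to a line, values as JSON. servo_tool: Moves the arm, as the interface text tells. Its arguments: {"type":"object","properties":{"claw":{"type":"array"},"xyz":{"type":"array"},"roll":{"type":"array"},"force":{"type":"number"}},"required":["claw","xyz","roll"]}

```bash
mkdir -p pics; ls
python3 - <<'E'
from bench import arm,snapshot,calibration
import cv2
o=arm.get_obs();print(o)
for n in("scene","side"):
    cv2.imwrite(f"pics/{n}0.png",snapshot(n)[:,:,::-1]);c=calibration(n);print(n,c)
E
```

```text
pics
{'time_s': 0.0, 'joint_pos': array([-1.16803050e+00,  8.74587170e-02,  1.75130845e-01,  1.65980258e+00,
       -3.28722146e-06,  1.57078340e+00]), 'qvel': array([-0.00150909, -0.00154328,  0.00176254,  0.0002183 ,  0.00070921,
       -0.0002252 ]), 'tau': array([-2.58952001e-03, -5.20368290e+01,  4.64822602e+01,  1.55816926e-02,
       -2.86080385e-04,  3.27990051e-06]), 'position': array([ 0.21557993, -0.50598909,  0.40398198]), 'tcp_rot': array([ 9.79789388e-01,  2.00030774e-01, -1.35034995e-04, -6.53253817e-04]), 'contact_force': array([ 0.4767484 , -0.41398852, -0.12384182]), 'moment': array([ 0.01379568, -0.04580865,  0.00172728]), 'width': 0.08548195409493378}
scene {'fx': 412.3934081955526, 'fy': 412.3934081955526, 'cx': 250.70130558364377, 'cy': 189.7703893507886, 'world_from_camera': array([[-0.24165256, -0.71316084,  0.65803165,  1.16066494],
       [ 0.97022731, -0.1889094 ,  0.15156585,  0.1141651 ],
       [ 0.01621754,  0.67506656,  0.73757856,  0.80843982],
       [ 0.        ,  0.        ,  0.        ,  1.        ]])}
side {'fx': 404.4349441296047, 'fy': 404.4349441296047, 'cx': 253.10156276838072, 'cy': 186.99548957004913, 'world_from_camera': array([[-0.97873516,  0.09554061, -0.18151993,  0.40725182],
       [-0.20480806, -0.50454995,  0.83873894,  0.80643619],
       [-0.01145224,  0.85808003,  0.51338826,  0.64961495],
       [ 0.        ,  0.        ,  0.        ,  1.        ]])}
```

View pics/scene0.png

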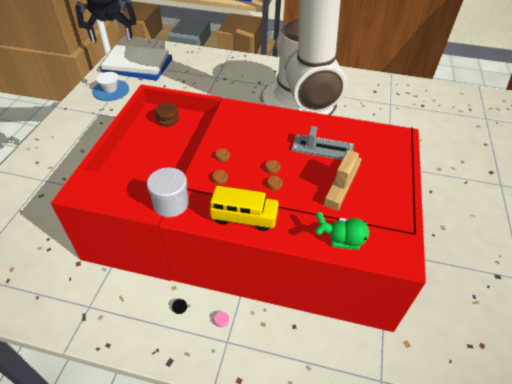

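View pics/side0.png

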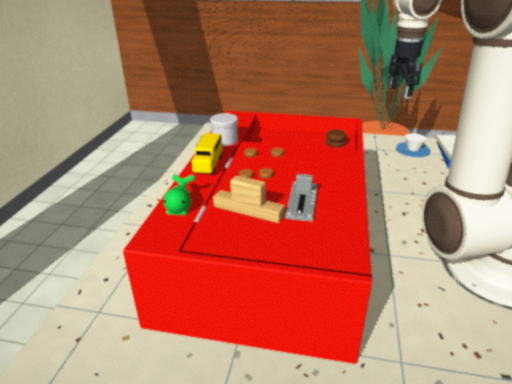

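The scene view shows four brown discs on the lid at (222,155), (220,177), (272,167) and (274,183). The look-alikes are the black disc (179,306) and the pink one (221,319), both on the table and not wanted; the yo-yo at (167,115) isn't a disc either. The block is at (343,180) and the latch tab at (312,133).

```bash
cat > h.py <<'E'
import numpy as np,cv2
from bench import *
def ray(n,uv,z):
    c=calibration(n);T=c["world_from_camera"]
    d=T[:3,:3]@np.array([(uv[0]-c["cx"])/c["fx"],-(uv[1]-c["cy"])/c["fy"],-1]);o=T[:3,3]
    return o+d*(z-o[2])/d[2]
def proj(n,p):
    c=calibration(n);T=c["world_from_camera"]
    q=T[:3,:3].T@(np.asarray(p)-T[:3,3]); return np.array([c["cx"]+c["fx"]*q[0]/-q[2], c["cy"]-c["fy"]*q[1]/-q[2]])
E
python3 - <<'E'
from h import *
np.set_printoptions(precision=4,suppress=True)
for n in("scene","side"):
    im=snapshot(n)
    for l in("bench","lid_mid","pocket_mid","latch_tab","block_mid","chip1","yoyo","tin","bus","whale"):
        for d in landmark_of(l,n)[:6]: print(n,l,d["centre"],round(d["confidence"],2))
    for l in ("chip1","block_mid"):
        for d in outline_of(l,n)[:6]:
            m=d["pixels"];ys,xs=np.nonzero(m);print(n,l,xs.mean(),ys.mean(),m.sum(),ray(n,(xs.mean(),ys.mean()),.208),d["confidence"])
    crop=im[85:240,180:430] if n=="scene" else im[110:230,140:380]
    cv2.imwrite(f"pics/{n}_crop.png",cv2.resize(crop[:,:,::-1],None,fx=3,fy=3,interpolation=cv2.INTER_CUBIC))
E
```

```text
scene lid_mid [0.492, 0.0743, 0.2027] 0.83
scene lid_mid [0.6958, -0.0076, 0.199] 0.45
scene pocket_mid [0.4977, -0.2601, 0.1542] 0.86
scene latch_tab [0.4584, 0.0824, 0.2305] 0.6
scene chip1 [0.8126, -0.027, 0.0028] 0.77
scene chip1 [0.8003, -0.115, 0.0032] 0.76
scene chip1 [0.607, -0.0818, 0.1997] 0.71
scene chip1 [0.5446, -0.0935, 0.1964] 0.6
scene chip1 [0.5913, 0.0293, 0.1965] 0.51
scene chip1 [0.5505, 0.0114, 0.1988] 0.47
scene yoyo [0.3959, -0.2855, 0.1543] 0.55
scene tin [0.6919, -0.1569, 0.2011] 0.83
scene whale [0.6935, 0.1818, 0.2026] 0.87
scene chip1 271.9470588235294 166.51176470588234 170 [0.5499 0.0177 0.208 ] 0.68
scene chip1 222.03947368421052 154.80921052631578 152 [ 0.5424 -0.0929  0.208 ] 0.65
scene chip1 178.62436548223351 305.5989847715736 197 [ 0.8924 -0.0589  0.208 ] 0.61
scene chip1 274.73821989528795 182.47120418848166 191 [0.5933 0.0327 0.208 ] 0.49
scene chip1 219.24590163934425 176.68852459016392 183 [ 0.6064 -0.0796  0.208 ] 0.44
scene block_mid 342.0503323836657 179.80721747388415 1053 [0.5509 0.1633 0.208 ] 0.8
side lid_mid [0.4935, 0.0755, 0.2003] 0.7
[... 278 characters left out ...]
-0.0787, 0.196] 0.45
side yoyo [0.4033, -0.284, 0.1573] 0.83
side tin [0.6925, -0.1495, 0.2022] 0.86
side whale [0.6945, 0.1841, 0.2036] 0.9
side chip1 266.3225806451613 172.5 124 [0.5471 0.0169 0.208 ] 0.66
side chip1 246.16521739130434 172.8521739130435 115 [0.5916 0.0269 0.208 ] 0.57
side chip1 250.57954545454547 151.9431818181818 88 [ 0.6043 -0.0801  0.208 ] 0.51
side chip1 277.4148936170213 151.25531914893617 94 [ 0.5394 -0.0961  0.208 ] 0.4
side chip1 177.93384223918576 196.08651399491094 786 [0.708  0.1494 0.208 ] 0.3
side block_mid 249.1649104320337 199.21759747102212 1898 [0.5614 0.1336 0.208 ] 0.79
side block_mid 303.85632183908046 183.90804597701148 348 [0.4589 0.052  0.208 ] 0.18
```

View pics/scene_crop.png

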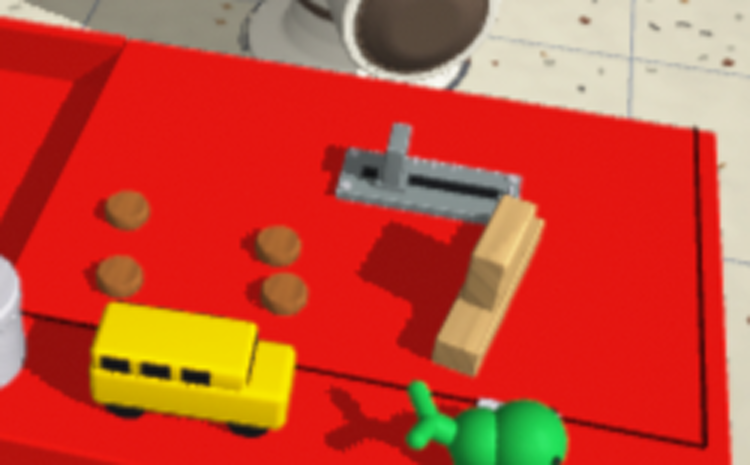

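View pics/side_crop.png

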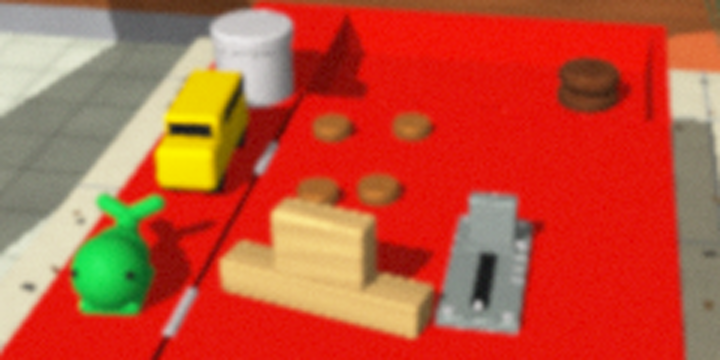

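The crops confirm the four plain brown discs, and that the block's front end sits very close to the latch plate. Next I'll fit the block's yaw and the bench pose from both views.

```bash
cat >> h.py <<'E'
def boxpts(x,y,yaw,hx,hy,z0,z1):
    c,s=np.cos(yaw),np.sin(yaw)
    return [(x+c*a*hx-s*b*hy,y+s*a*hx+c*b*hy,z) for a in(-1,1) for b in(-1,1) for z in(z0,z1)]
def sil(n,boxes):
    m=np.zeros((384*4,512*4),np.uint8)
    for bx in boxes:
        P=np.array([proj(n,p) for p in bx]);h=cv2.convexHull(((P+.5)*4).astype(np.int32));cv2.fillConvexPoly(m,h,1)
    return cv2.resize(m.astype(np.float32),(512,384),interpolation=cv2.INTER_AREA)
def blockboxes(x,y,yaw,z=.2): return [boxpts(x,y,yaw,.07,.015,z,z+.024),boxpts(x,y,yaw,.032,.012,z+.022,z+.068)]
E
python3 - <<'E'
from h import *
from scipy.optimize import minimize
M={}
for n in("scene","side"):
    im=snapshot(n).astype(int)
    hsv=cv2.cvtColor(im.astype(np.uint8),cv2.COLOR_RGB2HSV)
    o=outline_of("block_mid",n)[0]["pixels"]; M[n]=o.astype(np.float32)
def cost(p,ns):
    s=0
    for n in ns:
        q=sil(n,blockboxes(*p));s+=1-np.minimum(q,M[n]).sum()/np.maximum(q,M[n]).sum()
    return s
for ns in (["scene"],["side"],["scene","side"]):
    best=min((minimize(cost,[.555,.16,y],args=(ns,),method="Nelder-Mead",options=dict(initial_simplex=[[.555,.16,y],[.565,.16,y],[.555,.17,y],[.555,.16,y+.1]])) for y in(-.3,-.1,.1,.3)),key=lambda r:r.fun)
    print(ns,best.x,best.fun)
# bench fit: red mask edges of outline
R={}
for n in("scene","side"):
    d=outline_of("bench",n)
    print(n,len(d),[ (e["confidence"],e["pixels"].sum()) for e in d])
    im=snapshot(n); h=cv2.cvtColor(im,cv2.COLOR_RGB2HSV); m=(((h[...,0]<6)|(h[...,0]>174))&(h[...,1]>180)&(h[...,2]>60)).astype(np.uint8)
    k,lab,st,_=cv2.connectedComponentsWithStats(m); m=(lab==1+np.argmax(st[1:,4])).astype(np.uint8)
    # fill holes
    f=np.zeros((386,514),np.uint8);f[1:-1,1:-1]=m;g=f.copy();cv2.floodFill(g,None,(0,0),2);R[n]=(g[1:-1,1:-1]!=2).astype(np.float32)
    cv2.imwrite(f"pics/red_{n}.png",R[n]*255)
def c2(p,ns):
    s=0
    for n in ns:
        q=sil(n,[boxpts(*p,.21,.35,0,.2)]);s+=1-np.minimum(q,R[n]).sum()/np.maximum(q,R[n]).sum()
    return s
for ns in (["scene"],["side"],["scene","side"]):
    r=minimize(c2,[.543,-.027,0],args=(ns,),method="Nelder-Mead",options=dict(initial_simplex=[[.543,-.027,0],[.553,-.027,0],[.543,-.017,0],[.543,-.027,.04]]));print(ns,r.x,r.fun)
E
```

```text
Traceback (most recent call last):
  File "h.py", line 16, in sil
    P=np.array([proj(n,p) for p in bx]);h=cv2.convexHull(((P+.5)*4).astype(np.int32));cv2.fillConvexPoly(m,h,1)
                ~~~~^^^^^
  File "h.py", line 8, in proj
    c=calibration(n);T=c["world_from_camera"]
ValueError: time passes only in moves, steps and waits
```

```bash
sed -i 's/c=calibration(n);T/c=cal(n);T/' h.py; sed -i '2a _C={}\ndef cal(n):\n    if n not in _C: _C[n]=calibration(n)\n    return _C[n]' h.py
python3 - <<'E'
from h import *
from scipy.optimize import minimize
np.set_printoptions(precision=4,suppress=True)
M={};R={}
for n in("scene","side"):
    im=snapshot(n); np.save(f"pics/{n}.npy",im)
    M[n]=outline_of("block_mid",n)[0]["pixels"].astype(np.float32)
    h=cv2.cvtColor(im,cv2.COLOR_RGB2HSV); m=(((h[...,0]<6)|(h[...,0]>174))&(h[...,1]>180)&(h[...,2]>60)).astype(np.uint8)
    k,lab,st,_=cv2.connectedComponentsWithStats(m); m=(lab==1+np.argmax(st[1:,4])).astype(np.uint8)
    f=np.zeros((386,514),np.uint8);f[1:-1,1:-1]=m;g=f.copy();cv2.floodFill(g,None,(0,0),2);R[n]=(g[1:-1,1:-1]!=2).astype(np.float32)
def mk(T,bx):
    def cost(p,ns):
        s=0
        for n in ns:
            q=sil(n,bx(p));s+=1-np.minimum(q,T[n]).sum()/np.maximum(q,T[n]).sum()
        return s
    return cost
def nm(c,x,ns):
    x=np.array(x);return minimize(c,x,args=(ns,),method="Nelder-Mead",options=dict(initial_simplex=[x,x+[.01,0,0],x+[0,.01,0],x+[0,0,.08]],xatol=1e-4,fatol=1e-5,maxiter=120))
cb=mk(M,lambda p:blockboxes(*p)); c2=mk(R,lambda p:[boxpts(*p,.21,.35,0,.2)])
for ns in (["scene"],["side"],["scene","side"]):
    b=min((nm(cb,[.555,.16,y],ns) for y in(-.15,.15)),key=lambda r:r.fun);print(ns,b.x,b.fun)
    b=nm(c2,[.543,-.027,0],ns);print(" bench",b.x,b.fun)
print(arm.get_obs()["time_s"])
E
```

```text
['scene'] [ 0.5542  0.1645 -0.2173] 0.06808042526245117
 bench [ 0.5358 -0.0284  0.0045] 0.011591792106628418
['side'] [ 0.5572  0.1586 -0.2522] 0.07026392221450806
 bench [ 0.5379 -0.0331  0.0023] 0.0597308874130249
['scene', 'side'] [ 0.5566  0.1635 -0.2191] 0.17589378356933594
 bench [ 0.5372 -0.0314  0.001 ] 0.08043497800827026
1.8
```

Emit:
servo_tool(
  claw=[0.085, 0.085, 0.085, 0.085, 0.085, 0.085, 0.085, 0.085, 0.085, 0.085, 0.085, 0.085],
  xyz=[
    [0.014, 0.028, 0.02],
    [0.028, 0.056, 0.04],
    [0.042, 0.084, 0.06],
    [0.056, 0.112, 0.08],
    [0.07, 0.14, 0.096],
    [0.085, 0.167, 0.096],
    [0.1, 0.196, 0.096],
    [0.114, 0.224, 0.096],
    [0.128, 0.252, 0.096],
    [0.142, 0.28, 0.096],
    [0.156, 0.308, 0.096],
    [0.17, 0.335, 0.096],
  ],
  roll=[0.105, 0.21, 0.315, 0.42, 0.525, 0.63, 0.735, 0.84, 0.945, 1.05, 1.155, 1.26],
)

```text
time_s: 2.8
position: [0.3858, -0.1694, 0.5009]
tcp_rot: [0.672, 0.741, 0.0, 0.0]
contact_force: [0.6, -1.1, -0.1]
width: 0.0852
```

Emit:
servo_tool(
  claw=[0.085, 0.085, 0.085, 0.085, 0.085, 0.085, 0.085, 0.085, 0.085, 0.085, 0.085, 0.085],
  xyz=[
    [0.014, 0.028, 0],
    [0.028, 0.056, 0],
    [0.042, 0.084, 0],
    [0.056, 0.112, 0],
    [0.07, 0.14, 0],
    [0.085, 0.167, 0],
    [0.1, 0.196, 0],
    [0.114, 0.224, 0],
    [0.128, 0.252, 0],
    [0.142, 0.28, 0],
    [0.156, 0.308, 0],
    [0.17, 0.334, 0],
  ],
  roll=[0.105, 0.21, 0.315, 0.42, 0.525, 0.63, 0.735, 0.84, 0.945, 1.05, 1.155, 1.26],
)

```text
time_s: 3.8
position: [0.556, 0.1648, 0.5006]
tcp_rot: [0.106, 0.994, 0.0, 0.0]
contact_force: [0.1, -0.6, -0.7]
width: 0.0852
```

Run:
```python
from h import *
np.set_printoptions(precision=4,suppress=True)
o=arm.get_obs();print(o["time_s"],o["position"],o["tcp_rot"],o["joint_pos"],o["contact_force"])
im=snapshot("wrist");print(cal("wrist"))
cv2.imwrite("pics/wrist1.png",im[:,:,::-1])
for l in("block_mid","latch_tab","chip1"):
    for d in landmark_of(l,"wrist")[:5]: print(l,d["centre"],round(d["confidence"],2))
    if l=="block_mid":
        m=outline_of(l,"wrist")[0]["pixels"];np.save("pics/bm.npy",m)
```

```text
3.8 [0.556  0.1648 0.5006] [0.1064 0.9943 0.     0.0001] [0.2881 0.2273 0.5261 1.8695 0.     0.5013] [ 0.0723 -0.5853 -0.6581]
{'fx': 269.9539178029356, 'fy': 269.9539178029356, 'cx': 260.47886889986586, 'cy': 191.9185908040359, 'world_from_camera': array([[ 0.2022, -0.9378, -0.282 ,  0.486 ],
       [ 0.9793,  0.1942,  0.0565,  0.184 ],
       [ 0.0018, -0.2876,  0.9577,  0.4685],
       [ 0.    ,  0.    ,  0.    ,  1.    ]])}
block_mid [0.5608, 0.1659, 0.2307] 0.74
chip1 [0.5423, -0.0976, 0.1972] 0.89
chip1 [0.5496, 0.0147, 0.2009] 0.81
chip1 [0.6071, -0.0761, 0.1967] 0.74
```

View pics/wrist1.png

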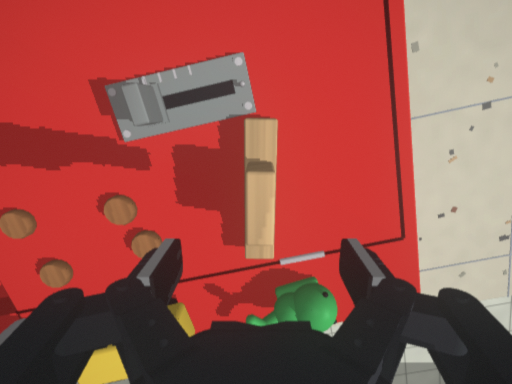

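The wrist view shows the block upright between columns 245–277, parallel to the jaws. The latch plate lies at (180,97), the tab at (135,103), and the discs at the left. I'll refine the block pose from this view.

Run:
```python
from h import *
from scipy.optimize import minimize
np.set_printoptions(precision=4,suppress=True)
im=cv2.imread("pics/wrist1.png");h=cv2.cvtColor(im,cv2.COLOR_BGR2HSV)
m=((h[...,0]>8)&(h[...,0]<28)&(h[...,1]>60)&(h[...,2]>110)).astype(np.uint8)
m[:,:230]=0;m[:,295:]=0;m[:105]=0;m[270:]=0
m=m.astype(np.float32);print(m.sum(),np.load("pics/bm.npy").sum())
for T in(m,np.load("pics/bm.npy").astype(np.float32)):
    def c(p):
        q=sil("wrist",blockboxes(*p));return 1-np.minimum(q,T).sum()/np.maximum(q,T).sum()
    x=np.array([.556,.163,-.22]);r=minimize(c,x,method="Nelder-Mead",options=dict(initial_simplex=[x,x+[.01,0,0],x+[0,.01,0],x+[0,0,.08]],xatol=1e-4,fatol=1e-5,maxiter=150));print(r.x,r.fun)
for uv in((120,210),(146,243),(17,224),(56,273)):print(ray("wrist",uv,.206))
for uv in((112,86),(238,54),(255,112),(124,142)):print("plate",ray("wrist",uv,.208))
for uv in((123,83),(146,77),(163,120),(135,125)):print("tabtop",ray("wrist",uv,.246))
```

```text
4311.0 4269
[ 0.5585  0.1625 -0.2294] 0.04308992624282837
[ 0.5577  0.1629 -0.2365] 0.05756479501724243
[0.5488 0.0151 0.206 ]
[0.591  0.0287 0.206 ]
[ 0.5399 -0.0972  0.206 ]
[ 0.6044 -0.0827  0.206 ]
plate [0.4336 0.0531 0.208 ]
plate [0.433 0.171 0.208]
plate [0.484  0.1747 0.208 ]
plate [0.4834 0.0455 0.208 ]
tabtop [0.4407 0.0805 0.246 ]
tabtop [0.4405 0.0993 0.246 ]
tabtop [0.4738 0.1019 0.246 ]
tabtop [0.4726 0.0785 0.246 ]
```

Emit:
servo_tool(
  claw=[0.085, 0.085, 0.085, 0.085, 0.085, 0.085],
  xyz=[
    [0.001, -0.001, -0.02],
    [0.002, -0.002, -0.045],
    [0.002, -0.002, -0.07],
    [0.002, -0.002, -0.085],
    [0.002, -0.002, -0.096],
    [0.002, -0.002, -0.096],
  ],
  roll=[-0.017, -0.017, -0.017, -0.017, -0.017, -0.017],
)

```text
time_s: 4.55
position: [0.5569, 0.1597, 0.4029]
tcp_rot: [0.119, 0.993, -0.001, -0.001]
contact_force: [-0.4, 0.3, 0.5]
width: 0.085
```

Emit:
servo_tool(
  claw=[0.06, 0.04, 0.02, 0.01, 0.01, 0.01, 0.01, 0.01],
  xyz=[
    [0, 0, 0],
    [0, 0, 0],
    [0, 0, 0],
    [0, 0, 0],
    [0, 0, 0],
    [0, 0, 0],
    [0, 0, 0],
    [0, 0, 0],
  ],
  roll=[0, 0, 0, 0, 0, 0, 0, 0],
  force=50,
)

```text
time_s: 5.22
position: [0.5576, 0.1611, 0.405]
tcp_rot: [0.118, 0.993, 0.0, 0.0]
contact_force: [-0.4, -0.0, 2.7]
width: 0.0233
```

Run:
```python
from h import *
np.set_printoptions(precision=4,suppress=True)
o=arm.get_obs();print(o["time_s"],o["position"],o["tcp_rot"],o["contact_force"],o["width"])
a=snapshot("wrist");b=snapshot("side")
cv2.imwrite("pics/g1.png",np.vstack([a,b])[:,:,::-1][::1,::1])
cv2.imwrite("pics/g1.png",cv2.resize(np.hstack([a,b])[:,:,::-1],(800,300)))
```

```text
5.2167 [0.5576 0.1611 0.405 ] [0.1176 0.9931 0.0001 0.0003] [-0.3677 -0.0409  2.743 ] 0.02325631155036954
```

View pics/g1.png

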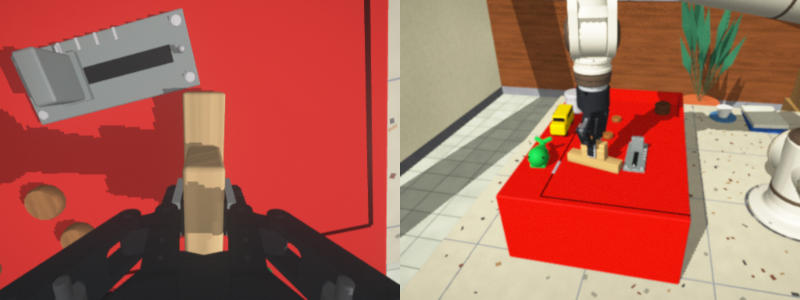

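The rib is held at 23 mm. Now I'll lift, square the block up to the bench's x axis, and set it down behind the discs.

Emit:
servo_tool(
  claw=[0.01, 0.01, 0.01, 0.01, 0.01, 0.01, 0.01, 0.01, 0.01, 0.01, 0.01, 0.01],
  xyz=[
    [0, 0, 0.01],
    [0, 0, 0.025],
    [0.004, 0, 0.03],
    [0.01, -0.01, 0.03],
    [0.01, -0.02, 0.03],
    [0.01, -0.04, 0.03],
    [0.01, -0.06, 0.03],
    [0.01, -0.075, 0.03],
    [0.01, -0.08, 0.03],
    [0.01, -0.08, 0.015],
    [0.01, -0.08, 0.005],
    [0.01, -0.08, 0.0015],
  ],
  roll=[0, 0, 0.05, 0.1, 0.15, 0.2, 0.236, 0.236, 0.236, 0.236, 0.236, 0.236],
)

```text
time_s: 6.32
position: [0.5674, 0.0813, 0.405]
tcp_rot: [-0.0, 1.0, -0.0, -0.001]
contact_force: [-2.3, -2.3, 11.3]
width: 0.0234
```

Run:
```python
from h import *
np.set_printoptions(precision=4,suppress=True)
o=arm.get_obs();print(o["time_s"],o["position"],o["tcp_rot"],o["contact_force"],o["width"])
a=snapshot("scene");
cv2.imwrite("pics/g2.png",cv2.resize(a[60:260,140:400,::-1],None,fx=3,fy=3))
b=snapshot("side");cv2.imwrite("pics/g2s.png",cv2.resize(b[90:260,140:380,::-1],None,fx=3,fy=3))
```

```text
6.3167 [0.5674 0.0813 0.405 ] [-0.      1.     -0.0001 -0.0009] [-2.2805 -2.3305 11.2729] 0.023365174895113486
```

View pics/g2.png

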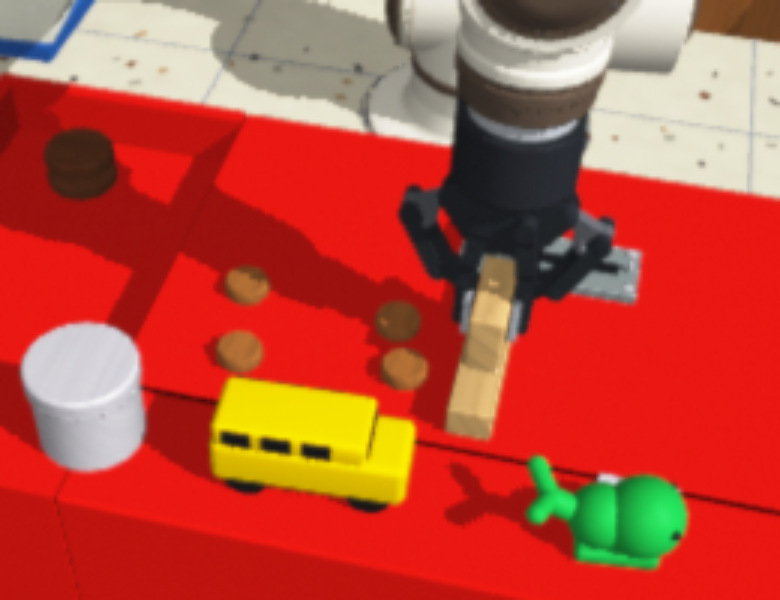

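View pics/g2s.png

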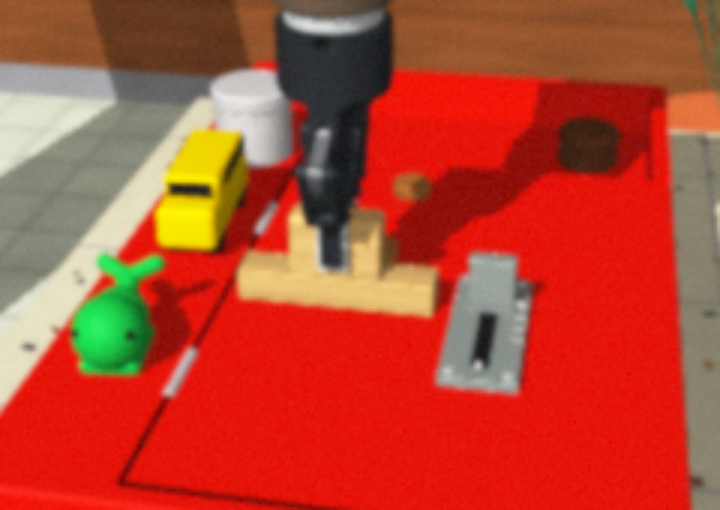

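The block is pressing on the lid at 11 N, so I'll raise it slightly. Pushing both pairs together would squeeze discs sideways, so I'll lift over and take the far pair first.

Emit:
servo_tool(
  claw=[0.01, 0.01, 0.01, 0.01, 0.01, 0.01, 0.01, 0.01, 0.01, 0.01, 0.01, 0.01],
  xyz=[
    [0, 0, 0.015],
    [0, 0, 0.035],
    [0, -0.02, 0.035],
    [0, -0.045, 0.035],
    [0, -0.07, 0.035],
    [0, -0.095, 0.035],
    [0, -0.11, 0.035],
    [0, -0.114, 0.035],
    [0, -0.114, 0.035],
    [0, -0.114, 0.02],
    [0, -0.114, 0.008],
    [0, -0.114, 0.003],
  ],
  roll=[0, 0, 0, 0, 0, 0, 0, 0, 0, 0, 0, 0],
)

```text
time_s: 7.42
position: [0.5676, -0.0318, 0.4076]
tcp_rot: [-0.001, 1.0, 0.0, -0.001]
contact_force: [-0.8, -1.0, -2.3]
width: 0.0235
```

Emit:
servo_tool(
  claw=[0.01, 0.01],
  xyz=[
    [0, 0, 0],
    [0, 0, 0],
  ],
  roll=[0, 0],
)

```text
time_s: 7.58
position: [0.5676, -0.0322, 0.4095]
tcp_rot: [-0.001, 1.0, 0.0, -0.0]
contact_force: [-0.2, -0.6, -3.0]
width: 0.0237
```

Run:
```python
from h import *
np.set_printoptions(precision=4,suppress=True)
o=arm.get_obs();print(o["time_s"],o["position"],o["tcp_rot"],o["contact_force"],o["width"])
a=snapshot("scene");
cv2.imwrite("pics/g3.png",cv2.resize(a[60:260,140:400,::-1],None,fx=3,fy=3))
```

```text
7.5833 [ 0.5676 -0.0322  0.4095] [-0.0006  1.      0.0001 -0.0001] [-0.1519 -0.6421 -2.9831] 0.02370573578082495
```

View pics/g3.png

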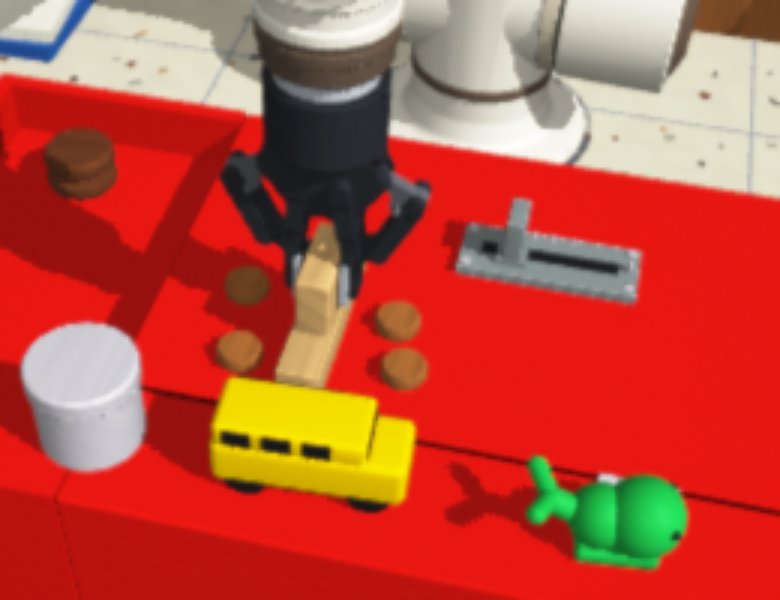

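The block is in the gap between the two pairs with clear space on both sides. Sweeping the first pair now.

Emit:
servo_tool(
  claw=[0.01, 0.01, 0.01, 0.01, 0.01, 0.01, 0.01, 0.01, 0.01, 0.01, 0.01, 0.01],
  xyz=[
    [0, -0.005, -0.002],
    [0, -0.013, -0.002],
    [0, -0.022, -0.002],
    [0, -0.031, -0.002],
    [0, -0.04, -0.002],
    [0, -0.05, -0.002],
    [0, -0.06, -0.002],
    [0, -0.07, -0.002],
    [0, -0.08, -0.002],
    [0, -0.09, -0.002],
    [0, -0.1, -0.002],
    [0, -0.11, -0.002],
  ],
  roll=[0, 0, 0, 0, 0, 0, 0, 0, 0, 0, 0, 0],
)

```text
time_s: 8.63
position: [0.5676, -0.144, 0.4071]
tcp_rot: [-0.0, 1.0, -0.0, -0.0]
contact_force: [0.9, 1.2, -1.5]
width: 0.0232
```

Emit:
servo_tool(
  claw=[0.01, 0.01, 0.01, 0.01, 0.01],
  xyz=[
    [0, -0.01, 0],
    [0, -0.02, 0],
    [0, -0.028, 0],
    [0, -0.035, 0],
    [0, -0.035, 0],
  ],
  roll=[0, 0, 0, 0, 0],
)

```text
time_s: 9.05
position: [0.5676, -0.1793, 0.407]
tcp_rot: [0.0, 1.0, -0.0, -0.0]
contact_force: [-0.7, -0.0, -1.8]
width: 0.0231
```

Run:
```python
from h import *
np.set_printoptions(precision=4,suppress=True)
o=arm.get_obs();print(o["time_s"],o["position"],o["tcp_rot"],o["contact_force"],o["width"])
a=snapshot("scene");
cv2.imwrite("pics/g4.png",cv2.resize(a[60:260,80:340,::-1],None,fx=3,fy=3))
b=snapshot("wrist");cv2.imwrite("pics/g4w.png",b[:,:,::-1])
```

```text
9.05 [ 0.5676 -0.1793  0.407 ] [ 0.0005  1.     -0.0001 -0.0001] [-0.7086 -0.0145 -1.7862] 0.02313016415857816
```

View pics/g4.png

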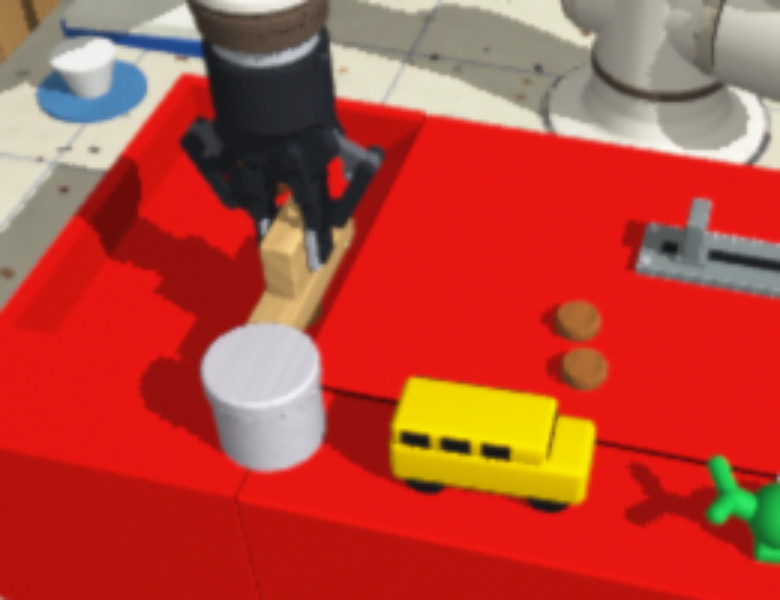

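View pics/g4w.png

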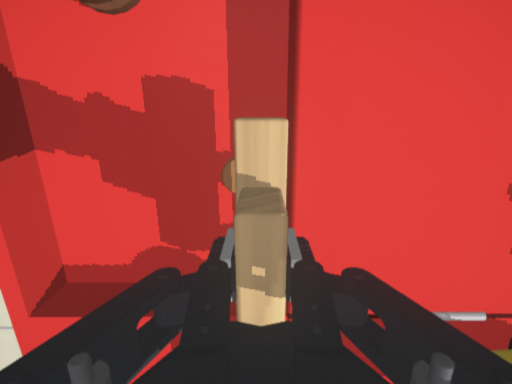

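Both far discs are off the lid; one shows beneath the block at (228,175). Next I'll lift, go back over the second pair, and lower behind it.

Emit:
servo_tool(
  claw=[0.01, 0.01, 0.01, 0.01, 0.01, 0.01, 0.01, 0.01, 0.01, 0.01, 0.01, 0.01],
  xyz=[
    [0, 0, 0.02],
    [0, 0, 0.04],
    [0, 0.025, 0.04],
    [0, 0.06, 0.04],
    [0, 0.095, 0.04],
    [0, 0.13, 0.04],
    [0, 0.165, 0.04],
    [0, 0.2, 0.04],
    [0, 0.23, 0.04],
    [0, 0.25, 0.04],
    [0, 0.258, 0.04],
    [0, 0.258, 0.04],
  ],
  roll=[0, 0, 0, 0, 0, 0, 0, 0, 0, 0, 0, 0],
)

```text
time_s: 10.15
position: [0.5674, 0.082, 0.4471]
tcp_rot: [-0.002, 1.0, 0.0, -0.0]
contact_force: [0.2, -0.3, -1.8]
width: 0.0234
```

Emit:
servo_tool(
  claw=[0.01, 0.01, 0.01, 0.01, 0.01, 0.01, 0.01, 0.01, 0.01, 0.01, 0.01, 0.01],
  xyz=[
    [0, 0, -0.015],
    [0, 0, -0.03],
    [0, 0, -0.038],
    [0, 0, -0.04],
    [0, -0.005, -0.04],
    [0, -0.013, -0.04],
    [0, -0.022, -0.04],
    [0, -0.032, -0.04],
    [0, -0.042, -0.04],
    [0, -0.052, -0.04],
    [0, -0.062, -0.04],
    [0, -0.072, -0.04],
  ],
  roll=[0, 0, 0, 0, 0, 0, 0, 0, 0, 0, 0, 0],
)

```text
time_s: 11.15
position: [0.5676, 0.0068, 0.4073]
tcp_rot: [0.0, 1.0, -0.0, 0.0]
contact_force: [0.4, 0.3, -1.8]
width: 0.0235
```

Run:
```python
from h import *
np.set_printoptions(precision=4,suppress=True)
o=arm.get_obs();print(o["time_s"],o["position"],o["contact_force"],o["width"])
a=snapshot("scene");
cv2.imwrite("pics/g5.png",cv2.resize(a[60:260,80:340,::-1],None,fx=3,fy=3))
```

```text
11.15 [0.5676 0.0068 0.4073] [ 0.4328  0.2737 -1.7671] 0.023485526791513323
```

View pics/g5.png

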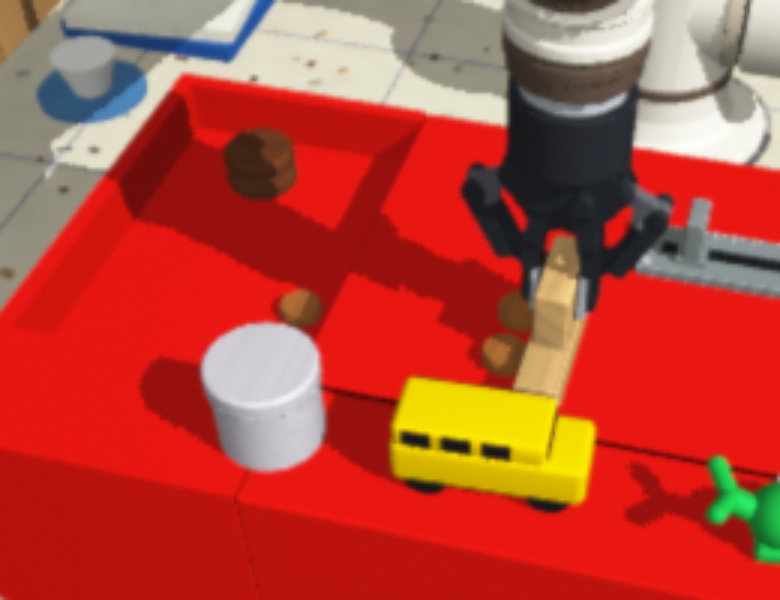

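Emit:
servo_tool(
  claw=[0.01, 0.01, 0.01, 0.01, 0.01, 0.01, 0.01, 0.01, 0.01, 0.01, 0.01, 0.01],
  xyz=[
    [0, -0.011, 0],
    [0, -0.022, 0],
    [0, -0.033, 0],
    [0, -0.044, 0],
    [0, -0.055, 0],
    [0, -0.066, 0],
    [0, -0.077, 0],
    [0, -0.088, 0],
    [0, -0.099, 0],
    [0, -0.11, 0],
    [0, -0.12, 0],
    [0, -0.13, 0],
  ],
  roll=[0, 0, 0, 0, 0, 0, 0, 0, 0, 0, 0, 0],
)

```text
time_s: 12.2
position: [0.5676, -0.1231, 0.4071]
tcp_rot: [-0.0, 1.0, 0.0, -0.0]
contact_force: [0.1, 0.1, -0.5]
width: 0.0236
```

Emit:
servo_tool(
  claw=[0.01, 0.01, 0.01, 0.01, 0.01, 0.01, 0.01, 0.01, 0.01, 0.01, 0.01, 0.01],
  xyz=[
    [0, -0.01, 0],
    [0, -0.02, 0],
    [0, -0.03, 0],
    [0, -0.04, 0],
    [0, -0.05, 0.002],
    [0, -0.055, 0.01],
    [0, -0.065, 0.02],
    [-0.005, -0.09, 0.02],
    [-0.01, -0.12, 0.02],
    [-0.014, -0.15, 0.02],
    [-0.014, -0.18, 0.02],
    [-0.014, -0.19, 0.02],
  ],
  roll=[0, 0, 0, 0, 0, 0, 0, 0, 0, 0, 0, 0],
)

```text
time_s: 13.2
position: [0.553, -0.3154, 0.4274]
tcp_rot: [0.001, 1.0, -0.0, 0.0]
contact_force: [-0.1, -1.0, -1.5]
width: 0.0229
```

Run:
```python
from h import *
np.set_printoptions(precision=4,suppress=True)
o=arm.get_obs();print(o["time_s"],o["position"],o["contact_force"],o["width"])
a=snapshot("scene");
cv2.imwrite("pics/g6.png",cv2.resize(a[60:260,60:320,::-1],None,fx=3,fy=3))
b=snapshot("wrist");cv2.imwrite("pics/g6w.png",b[:,:,::-1])
s=snapshot("side");cv2.imwrite("pics/g6s.png",cv2.resize(s[80:220,170:400,::-1],None,fx=3,fy=3))
for n in("wrist","side","scene"):
  for d in landmark_of("chip1",n): print(n,d["centre"],d["confidence"])
```

```text
13.2 [ 0.553  -0.3154  0.4274] [-0.0864 -1.0393 -1.4621] 0.02293664145557816
wrist [0.5553, -0.1673, 0.1692] 0.84
wrist [0.5446, -0.1933, 0.1649] 0.82
wrist [0.5934, -0.164, 0.1668] 0.58
wrist [0.609, -0.1932, 0.1648] 0.55
side [0.4966, -0.2595, 0.1557] 0.47
side [0.6923, -0.0056, 0.2006] 0.39
scene [0.5459, -0.1958, 0.1672] 0.65
scene [0.8123, -0.0268, 0.002] 0.58
scene [0.6967, 0.1831, 0.2035] 0.52
scene [0.8024, -0.1132, 0.002] 0.5
scene [0.5551, -0.1638, 0.1668] 0.42
```

View pics/g6.png

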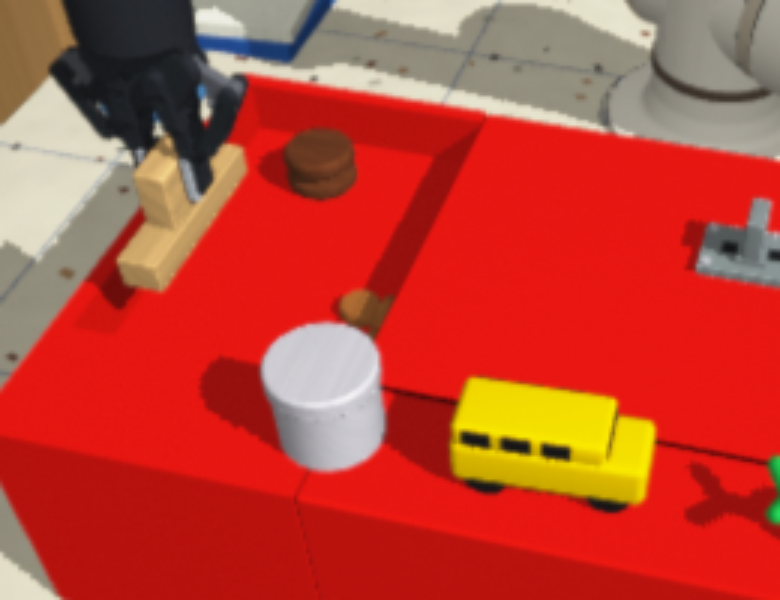

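View pics/g6w.png

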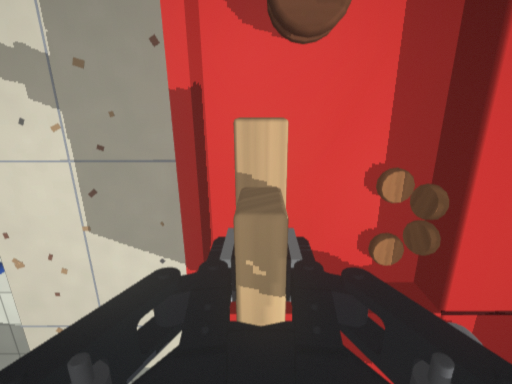

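View pics/g6s.png

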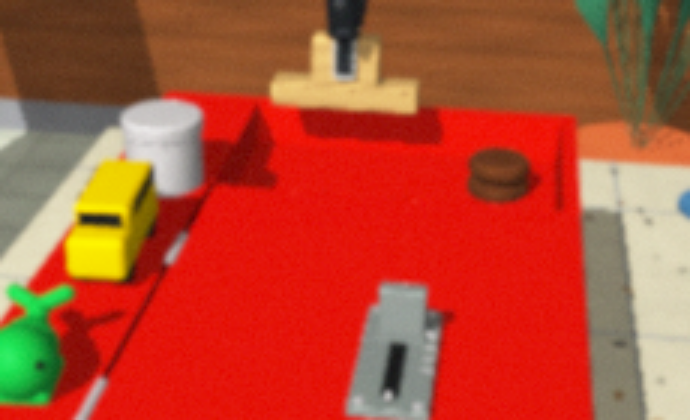

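All four discs lie in the pocket against the lid-side wall, around (385–430,185–250) in the wrist view, and the lid is clear. I'll set the block down mid-pocket, clear of the walls, discs and yo-yo.

Emit:
servo_tool(
  claw=[0.01, 0.01, 0.01, 0.01, 0.01, 0.01, 0.01, 0.01, 0.01, 0.01],
  xyz=[
    [0, 0.015, 0],
    [0, 0.03, -0.01],
    [0, 0.04, -0.03],
    [0, 0.04, -0.045],
    [0, 0.04, -0.055],
    [0, 0.04, -0.061],
    [0, 0.04, -0.065],
    [0, 0.04, -0.067],
    [0, 0.04, -0.0675],
    [0, 0.04, -0.0675],
  ],
  roll=[0, 0, 0, 0, 0, 0, 0, 0, 0, 0],
)

```text
time_s: 14.33
position: [0.5536, -0.2722, 0.3603]
tcp_rot: [0.0, 1.0, -0.0, 0.0]
contact_force: [0.3, 0.3, -1.5]
width: 0.0237
```

Emit:
servo_tool(
  claw=[0.01, 0.01, 0.01, 0.01],
  xyz=[
    [0, 0, -0.001],
    [0, 0, -0.002],
    [0, 0, -0.002],
    [0, 0, -0.002],
  ],
  roll=[0, 0, 0, 0],
)

```text
time_s: 14.67
position: [0.5534, -0.2721, 0.36]
tcp_rot: [0.0, 1.0, -0.001, 0.001]
contact_force: [-3.0, 1.0, 8.6]
width: 0.0234
```

Contact with the floor, 8.6 N upward. Releasing with a small opening, then going straight up.

Emit:
servo_tool(
  claw=[0.03, 0.04, 0.05, 0.05, 0.05, 0.05, 0.05, 0.05, 0.05, 0.05, 0.05, 0.05],
  xyz=[
    [0, 0, 0.001],
    [0, 0, 0.001],
    [0, 0, 0.001],
    [0, 0, 0.001],
    [0, 0, 0.001],
    [0, 0, 0.001],
    [0, 0, 0.015],
    [0, 0, 0.035],
    [0, 0, 0.06],
    [0, 0, 0.09],
    [0, 0, 0.12],
    [0, 0, 0.14],
  ],
  roll=[0, 0, 0, 0, 0, 0, 0, 0, 0, 0, 0, 0],
)

```text
time_s: 15.67
position: [0.5531, -0.2717, 0.5006]
tcp_rot: [-0.0, 1.0, -0.001, 0.001]
contact_force: [0.3, -1.0, 0.5]
width: 0.0497
```

Run:
```python
from h import *
np.set_printoptions(precision=4,suppress=True)
o=arm.get_obs();print(o["time_s"],o["position"],o["contact_force"],o["width"])
b=snapshot("wrist");cv2.imwrite("pics/g7w.png",b[:,:,::-1])
```

```text
15.6667 [ 0.5531 -0.2717  0.5006] [ 0.2975 -1.0148  0.4712] 0.049731098040620175
```

View pics/g7w.png

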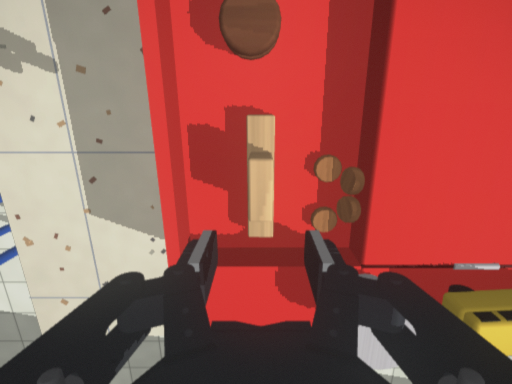

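The block stands upright in the pocket, around (262,175), with the discs beside it at (315–360,155–230) and the yo-yo undisturbed at (250,22). Now I'll close the fingers and approach the latch tab from its -y side.

Emit:
servo_tool(
  claw=[0.05, 0.02, 0, 0, 0, 0, 0, 0, 0, 0, 0, 0],
  xyz=[
    [-0.01, 0.02, 0],
    [-0.02, 0.05, -0.005],
    [-0.03, 0.085, -0.01],
    [-0.04, 0.12, -0.015],
    [-0.05, 0.155, -0.02],
    [-0.06, 0.19, -0.025],
    [-0.07, 0.225, -0.03],
    [-0.08, 0.26, -0.035],
    [-0.09, 0.29, -0.04],
    [-0.095, 0.31, -0.05],
    [-0.095, 0.317, -0.05],
    [-0.095, 0.317, -0.05],
  ],
  roll=[0, 0, 0, 0, 0, 0, 0, 0, 0, 0, 0, 0],
  force=80,
)

```text
time_s: 16.72
position: [0.4583, 0.0462, 0.4476]
tcp_rot: [-0.001, 1.0, 0.0, -0.0]
contact_force: [0.1, 0.4, -0.6]
width: -0.0001
```

Run:
```python
from h import *
np.set_printoptions(precision=4,suppress=True)
o=arm.get_obs();print(o["time_s"],o["position"],o["contact_force"],o["width"],o["joint_pos"])
b=snapshot("wrist");cv2.imwrite("pics/l1w.png",b[:,:,::-1])
for n in("wrist",):
  for d in landmark_of("latch_tab",n): print(n,d["centre"],d["confidence"])
b=snapshot("side");cv2.imwrite("pics/l1s.png",cv2.resize(b[100:240,220:400,::-1],None,fx=4,fy=4))
for d in landmark_of("latch_tab","side"): print(d["centre"],d["confidence"])
```

```text
16.7167 [0.4583 0.0462 0.4476] [ 0.1376  0.4236 -0.5602] -9.339456544619188e-05 [ 0.1004 -0.1048  0.0698  1.7456  0.      0.0977]
wrist [0.4606, 0.0827, 0.2255] 0.76
[0.4581, 0.0858, 0.2315] 0.88
```

View pics/l1w.png

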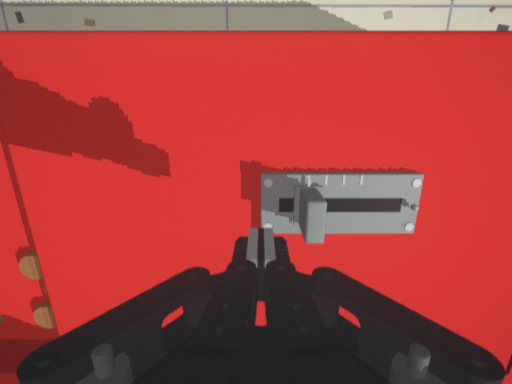

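View pics/l1s.png

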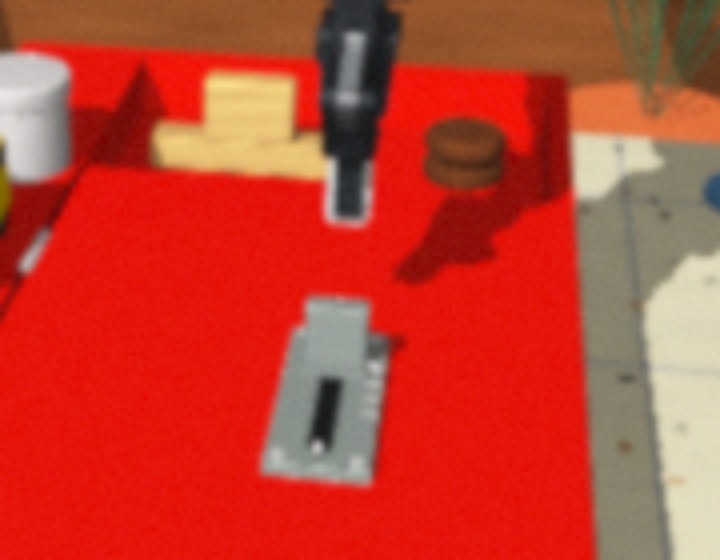

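The wrist view shows the tab at rest, centred on the first of four marks at columns 309, 327, 344 and 362 in row 181. The closed fingers are beside it on the -y side. I'll lower them.

Emit:
servo_tool(
  claw=[0, 0, 0, 0, 0],
  xyz=[
    [0, 0, -0.02],
    [0, 0, -0.04],
    [0, 0, -0.055],
    [0, 0, -0.061],
    [0, 0, -0.061],
  ],
  roll=[0, 0, 0, 0, 0],
)

```text
time_s: 17.33
position: [0.4587, 0.0442, 0.3856]
tcp_rot: [0.001, 1.0, -0.0, -0.001]
contact_force: [-0.2, -0.0, 0.3]
width: -0.0
```

Run:
```python
from h import *
np.set_printoptions(precision=4,suppress=True)
o=arm.get_obs();print(o["time_s"],o["position"],o["contact_force"])
b=snapshot("wrist");cv2.imwrite("pics/l2w.png",cv2.resize(b[80:300,150:480,::-1],None,fx=2.4,fy=2.4,interpolation=cv2.INTER_CUBIC))
```

```text
17.3333 [0.4587 0.0442 0.3856] [-0.2296 -0.0309  0.3427]
```

View pics/l2w.png

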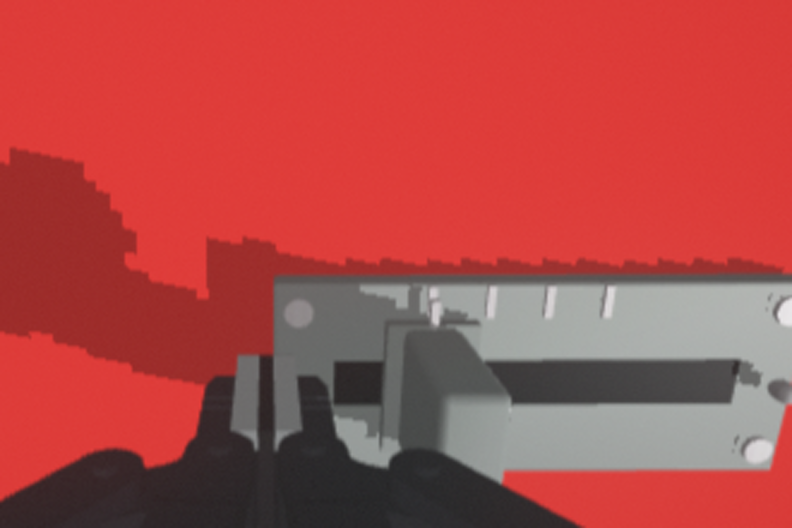

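Emit:
servo_tool(
  claw=[0, 0, 0, 0, 0],
  xyz=[
    [0, 0.004, 0],
    [0, 0.008, 0],
    [0, 0.011, 0],
    [0, 0.013, 0],
    [0, 0.013, 0],
  ],
  roll=[0, 0, 0, 0, 0],
)

```text
time_s: 17.8
position: [0.4587, 0.0586, 0.387]
tcp_rot: [-0.0, 1.0, 0.0, 0.0]
contact_force: [0.4, 0.0, -0.1]
width: -0.0001
```

Emit:
servo_tool(
  claw=[0, 0, 0],
  xyz=[
    [0, 0.001, 0],
    [0, 0.002, 0],
    [0, 0.002, 0],
  ],
  roll=[0, 0, 0],
)

```text
time_s: 18.05
position: [0.4586, 0.0602, 0.3867]
tcp_rot: [-0.0, 1.0, -0.0, -0.0]
contact_force: [-0.3, 0.3, -0.1]
width: -0.0001
```

Emit:
servo_tool(
  claw=[0, 0, 0],
  xyz=[
    [0, 0.001, 0],
    [0, 0.002, 0],
    [0, 0.002, 0],
  ],
  roll=[0, 0, 0],
)

```text
time_s: 18.3
position: [0.4586, 0.0621, 0.3867]
tcp_rot: [-0.0, 1.0, 0.0, -0.0]
contact_force: [-0.8, -0.3, -0.0]
width: -0.0001
```

Emit:
servo_tool(
  claw=[0, 0, 0],
  xyz=[
    [0, 0.001, 0],
    [0, 0.002, 0],
    [0, 0.002, 0],
  ],
  roll=[0, 0, 0],
)

```text
time_s: 18.55
position: [0.4586, 0.0638, 0.3867]
tcp_rot: [0.0, 1.0, -0.001, 0.0]
contact_force: [0.3, -4.6, 1.2]
width: -0.0002
```

Contact at y≈0.063 (-4.6 N). I'll creep on to find exactly where the tab breaks away.

Emit:
servo_tool(
  claw=[0, 0],
  xyz=[
    [0, 0.0005, 0],
    [0, 0.0005, 0],
  ],
  roll=[0, 0],
)

```text
time_s: 18.72
position: [0.4586, 0.0643, 0.3867]
tcp_rot: [0.0, 1.0, -0.001, -0.0]
contact_force: [0.7, -4.1, 0.8]
width: 0.0001
```

```bash
cat > mk.py <<'E'
from h import *
import sys
np.set_printoptions(precision=4,suppress=True)
o=arm.get_obs();print(o["time_s"],o["position"],o["contact_force"])
b=snapshot("wrist");cv2.imwrite(f"pics/{sys.argv[1]}.png",cv2.resize(b[80:300,150:480,::-1],None,fx=2.4,fy=2.4,interpolation=cv2.INTER_CUBIC))
print([(d["centre"],round(d["confidence"],2)) for d in landmark_of("latch_tab","wrist")[:1]])
snapshot("side");print([(d["centre"],round(d["confidence"],2)) for d in landmark_of("latch_tab","side")[:1]])
E
python3 mk.py l3w
```

```text
18.7167 [0.4586 0.0643 0.3867] [ 0.6602 -4.1367  0.805 ]
[([0.4578, 0.0851, 0.2285], 0.73)]
[([0.4568, 0.0898, 0.2289], 0.54)]
```

View pics/l3w.png

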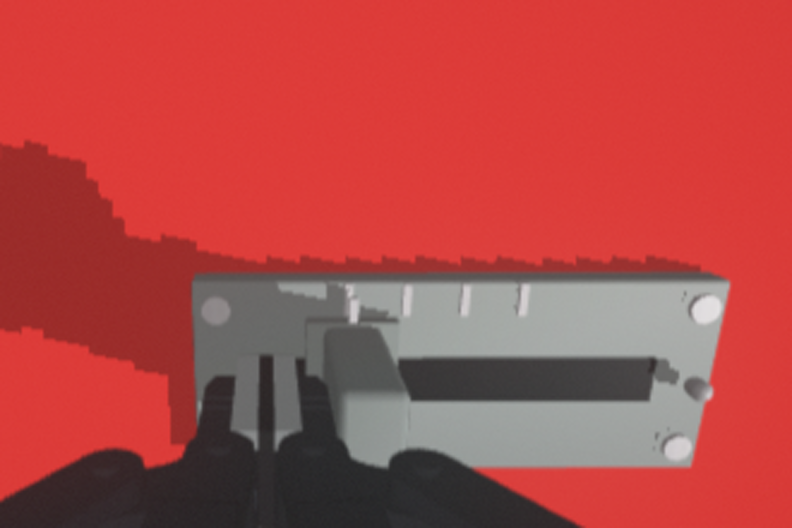

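Emit:
servo_tool(
  claw=[0, 0],
  xyz=[
    [0, 0.001, 0],
    [0, 0.001, 0],
  ],
  roll=[0, 0],
)

```text
time_s: 19.08
position: [0.4586, 0.0653, 0.3867]
tcp_rot: [0.0, 1.0, -0.001, 0.0]
contact_force: [0.9, -5.2, 0.3]
width: -0.0002
```

Emit:
servo_tool(
  claw=[0, 0],
  xyz=[
    [0, 0.001, 0],
    [0, 0.001, 0],
  ],
  roll=[0, 0],
)

```text
time_s: 19.25
position: [0.4586, 0.0661, 0.3867]
tcp_rot: [0.0, 1.0, -0.001, 0.0]
contact_force: [0.1, -7.5, 1.2]
width: -0.0003
```

Emit:
servo_tool(
  claw=[0, 0],
  xyz=[
    [0, 0.001, 0],
    [0, 0.001, 0],
  ],
  roll=[0, 0],
)

```text
time_s: 19.42
position: [0.4586, 0.0671, 0.3867]
tcp_rot: [0.0, 1.0, -0.001, 0.0]
contact_force: [-0.3, -6.1, 2.1]
width: 0.0001
```

Emit:
servo_tool(
  claw=[0, 0],
  xyz=[
    [0, 0.001, 0],
    [0, 0.001, 0],
  ],
  roll=[0, 0],
)

```text
time_s: 19.58
position: [0.4586, 0.0681, 0.3867]
tcp_rot: [0.0, 1.0, -0.001, 0.0]
contact_force: [0.1, -5.6, 0.7]
width: 0.0004
```

Emit:
servo_tool(
  claw=[0, 0],
  xyz=[
    [0, 0.001, 0],
    [0, 0.001, 0],
  ],
  roll=[0, 0],
)

```text
time_s: 19.75
position: [0.4586, 0.0692, 0.3867]
tcp_rot: [0.0, 1.0, -0.001, -0.0]
contact_force: [-0.9, -6.2, 1.7]
width: -0.0002
```

The first bump shows at TCP y≈0.066, so the next two are expected near 0.080 and 0.094.

Emit:
servo_tool(
  claw=[0, 0, 0, 0, 0],
  xyz=[
    [0, 0.002, 0],
    [0, 0.004, 0],
    [0, 0.006, 0],
    [0, 0.008, 0],
    [0, 0.008, 0],
  ],
  roll=[0, 0, 0, 0, 0],
)

```text
time_s: 20.17
position: [0.4586, 0.0773, 0.3867]
tcp_rot: [0.0, 1.0, -0.001, -0.0]
contact_force: [0.3, -6.2, -0.1]
width: -0.0001
```

Emit:
servo_tool(
  claw=[0, 0],
  xyz=[
    [0, 0.001, 0],
    [0, 0.001, 0],
  ],
  roll=[0, 0],
)

```text
time_s: 20.33
position: [0.4586, 0.0782, 0.3867]
tcp_rot: [0.0, 1.0, -0.001, -0.0]
contact_force: [0.2, -7.2, 0.6]
width: -0.0002
```

Emit:
servo_tool(
  claw=[0, 0],
  xyz=[
    [0, 0.001, 0],
    [0, 0.001, 0],
  ],
  roll=[0, 0],
)

```text
time_s: 20.5
position: [0.4585, 0.0791, 0.3867]
tcp_rot: [0.0, 1.0, -0.001, 0.0]
contact_force: [-0.2, -6.6, 0.3]
width: -0.0001
```

Emit:
servo_tool(
  claw=[0, 0],
  xyz=[
    [0, 0.001, 0],
    [0, 0.001, 0],
  ],
  roll=[0, 0],
)

```text
time_s: 20.67
position: [0.4586, 0.08, 0.3867]
tcp_rot: [0.0, 1.0, -0.001, -0.0]
contact_force: [0.0, -8.4, 1.4]
width: 0.0003
```

Emit:
servo_tool(
  claw=[0, 0],
  xyz=[
    [0, 0.001, 0],
    [0, 0.001, 0],
  ],
  roll=[0, 0],
)

```text
time_s: 20.83
position: [0.4586, 0.0808, 0.3867]
tcp_rot: [0.0, 1.0, -0.001, -0.0]
contact_force: [-0.2, -10.0, 1.7]
width: -0.0001
```

Emit:
servo_tool(
  claw=[0, 0],
  xyz=[
    [0, 0.001, 0],
    [0, 0.001, 0],
  ],
  roll=[0, 0],
)

```text
time_s: 21.0
position: [0.4585, 0.0819, 0.3867]
tcp_rot: [0.0, 1.0, -0.001, -0.0]
contact_force: [-1.3, -8.3, 0.3]
width: -0.0002
```

Emit:
servo_tool(
  claw=[0, 0],
  xyz=[
    [0, 0.001, 0],
    [0, 0.001, 0],
  ],
  roll=[0, 0],
)

```text
time_s: 21.17
position: [0.4585, 0.083, 0.3867]
tcp_rot: [0.0, 1.0, -0.001, -0.0]
contact_force: [0.2, -8.5, 1.3]
width: -0.0003
```

Emit:
servo_tool(
  claw=[0, 0, 0, 0, 0],
  xyz=[
    [0, 0.002, 0],
    [0, 0.004, 0],
    [0, 0.006, 0],
    [0, 0.008, 0],
    [0, 0.008, 0],
  ],
  roll=[0, 0, 0, 0, 0],
)

```text
time_s: 21.58
position: [0.4585, 0.0912, 0.3867]
tcp_rot: [0.0, 1.0, -0.001, -0.0]
contact_force: [-0.2, -8.6, 1.4]
width: -0.0
```

Emit:
servo_tool(
  claw=[0, 0],
  xyz=[
    [0, 0.001, 0],
    [0, 0.001, 0],
  ],
  roll=[0, 0],
)

```text
time_s: 21.75
position: [0.4585, 0.092, 0.3867]
tcp_rot: [0.0, 1.0, -0.001, -0.0]
contact_force: [0.4, -8.2, 1.1]
width: 0.0004
```

Emit:
servo_tool(
  claw=[0, 0],
  xyz=[
    [0, 0.001, 0],
    [0, 0.001, 0],
  ],
  roll=[0, 0],
)

```text
time_s: 21.92
position: [0.4585, 0.093, 0.3867]
tcp_rot: [0.0, 1.0, -0.001, -0.0]
contact_force: [-0.8, -9.0, 1.1]
width: -0.0001
```

Emit:
servo_tool(
  claw=[0, 0],
  xyz=[
    [0, 0.001, 0],
    [0, 0.001, 0],
  ],
  roll=[0, 0],
)

```text
time_s: 22.08
position: [0.4585, 0.0939, 0.3867]
tcp_rot: [0.0, 1.0, -0.001, -0.0]
contact_force: [-1.0, -9.7, 1.7]
width: -0.0002
```

Emit:
servo_tool(
  claw=[0, 0],
  xyz=[
    [0, 0.001, 0],
    [0, 0.001, 0],
  ],
  roll=[0, 0],
)

```text
time_s: 22.25
position: [0.4585, 0.0947, 0.3868]
tcp_rot: [0.0, 1.0, -0.002, -0.0]
contact_force: [-1.2, -11.8, 1.4]
width: -0.0001
```

Emit:
servo_tool(
  claw=[0, 0],
  xyz=[
    [0, 0.001, 0],
    [0, 0.001, 0],
  ],
  roll=[0, 0],
)

```text
time_s: 22.42
position: [0.4585, 0.0957, 0.3867]
tcp_rot: [0.0, 1.0, -0.002, -0.0]
contact_force: [-1.1, -11.2, 2.9]
width: -0.0003
```

Emit:
servo_tool(
  claw=[0, 0],
  xyz=[
    [0, 0.001, 0],
    [0, 0.001, 0],
  ],
  roll=[0, 0],
)

```text
time_s: 22.58
position: [0.4585, 0.0968, 0.3867]
tcp_rot: [0.0, 1.0, -0.001, -0.0]
contact_force: [-0.3, -8.6, 1.5]
width: 0.0
```

```bash
python3 mk.py l4w
```

```text
22.5833 [0.4585 0.0968 0.3867] [-0.3184 -8.5691  1.4686]
[([0.4612, 0.1173, 0.2275], 0.84)]
[([0.4594, 0.1208, 0.2315], 0.62)]
```

View pics/l4w.png

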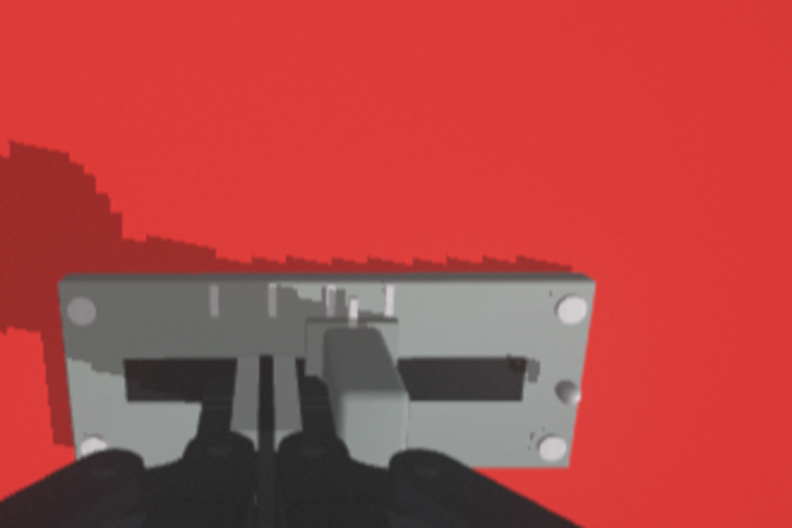

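The third bump was at TCP y≈0.095, and the tab's pointer (352) now lies between the third mark (330) and the fourth (389). That puts the third click near y≈0.1065–0.107. I'll move on 9 mm and check.

Emit:
servo_tool(
  claw=[0, 0, 0, 0, 0, 0, 0],
  xyz=[
    [0, 0.002, 0],
    [0, 0.004, 0],
    [0, 0.006, 0],
    [0, 0.008, 0],
    [0, 0.009, 0],
    [0, 0.009, 0],
    [0, 0.009, 0],
  ],
  roll=[0, 0, 0, 0, 0, 0, 0],
)

```text
time_s: 23.37
position: [0.4585, 0.1059, 0.3867]
tcp_rot: [0.0, 1.0, -0.001, -0.0]
contact_force: [-0.4, -10.4, 0.9]
width: -0.0002
```

```bash
cat > mk2.py <<'E'
from h import *
import sys
np.set_printoptions(precision=4,suppress=True)
o=arm.get_obs();print(o["time_s"],o["position"],o["contact_force"])
b=snapshot("wrist");cv2.imwrite(f"pics/{sys.argv[1]}.png",cv2.resize(b[185:265,200:330,::-1],None,fx=6,fy=6,interpolation=cv2.INTER_CUBIC))
E
python3 mk2.py l5w
```

```text
23.3667 [0.4585 0.1059 0.3867] [ -0.3942 -10.3846   0.8787]
```

View pics/l5w.png

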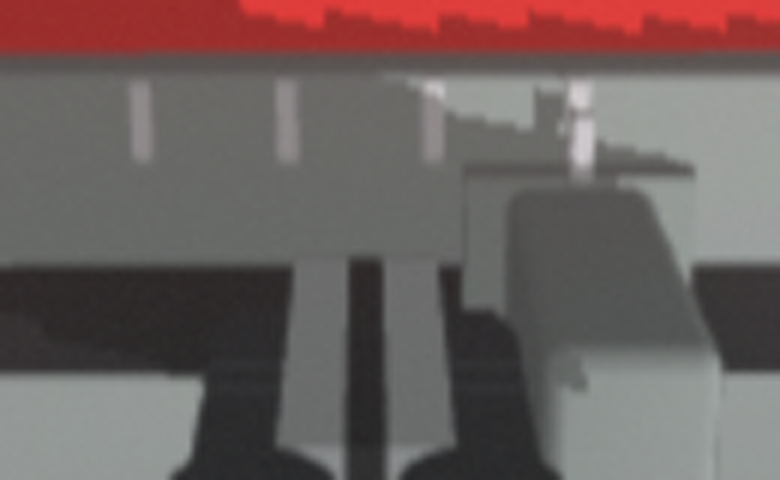

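The pointer (583) nearly coincides with the fourth mark (about 579); correcting for the reading at rest, travel is about 41.3–41.8 mm. I'll go one more millimetre.

Emit:
servo_tool(
  claw=[0, 0, 0, 0],
  xyz=[
    [0, 0.0005, 0],
    [0, 0.001, 0],
    [0, 0.001, 0],
    [0, 0.001, 0],
  ],
  roll=[0, 0, 0, 0],
)

```text
time_s: 23.75
position: [0.4585, 0.1068, 0.3868]
tcp_rot: [0.0, 1.0, -0.001, -0.0]
contact_force: [-0.0, -10.0, 2.3]
width: -0.0003
```

```bash
python3 mk2.py l6w
python3 - <<'E'
from h import *
b=snapshot("scene");cv2.imwrite("pics/fin.png",b[:,:,::-1])
print([d["centre"] for d in landmark_of("latch_tab","scene")[:1]],[d["centre"] for d in landmark_of("chip1","scene")],arm.get_obs()["position"],arm.get_obs()["contact_force"])
E
```

```text
23.75 [0.4585 0.1068 0.3868] [-0.038  -9.9948  2.2571]
[[0.46, 0.1234, 0.2303]] [[0.8111, -0.0262, -0.0006], [0.5464, -0.1953, 0.1684], [0.5553, -0.1613, 0.1698]] [0.45850009 0.10676765 0.38672575] [ 0.1648268  -9.32355416  2.50465374]
```

View pics/l6w.png

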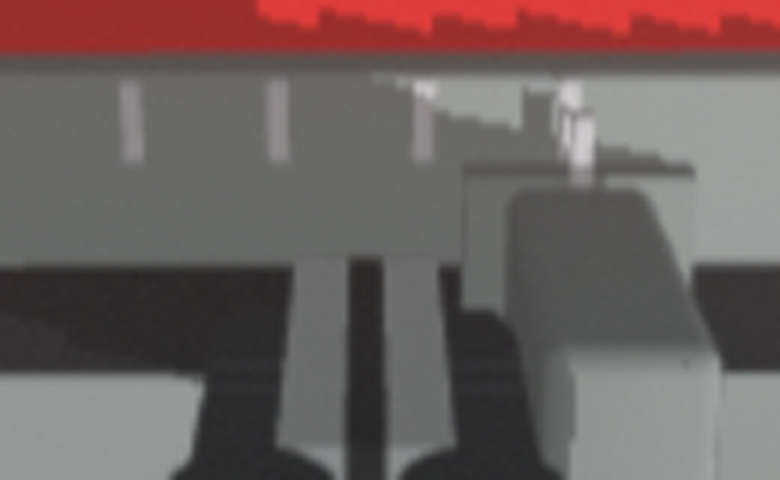

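View pics/fin.png

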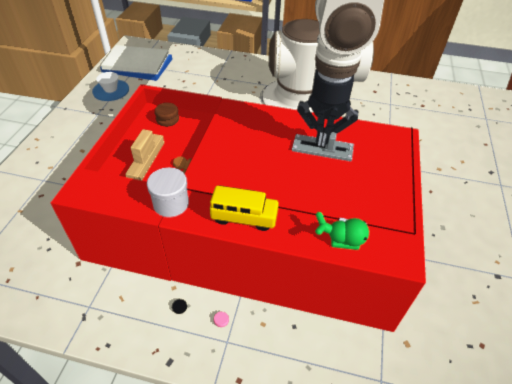

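The pointer is now just past the fourth mark, about 0.5 mm after parallax correction. The force is about 10 N as specified, with no fourth bump felt. The scene view shows the bystanders in place, so I'm handing in.

```bash
python3 -c "
from bench import arm
print(arm.job_done()); o=arm.get_obs(); print(o['time_s'],o['position'],o['contact_force'])"
```

```text
the job is handed in; nothing more can be done
None
the job is handed in; nothing more can be done
```

I swept all four discs into the side pocket with the block, set the block down in the pocket, and am holding the latch at its third click. I handed the job in at about 24 s of the 54 s; no verdict was reported.

- **Sweep:** I swept the discs in two pairs so they would not push each other sideways. The fingers stayed well above them. The wrist view after the sweep showed all four in the pocket along the lid-side wall, two of them leaning or stacked.
- **Block:** It stands upright in the middle of the pocket, clear of the discs and the yo-yo.
- **Latch:** I felt the three bumps at TCP y of about 0.066, 0.081 and 0.095 m, and stopped at 0.1068 m. The spring pushes back with about 10 N, as specified for the third click, and I felt no fourth bump.
- **Bystanders:** The last scene picture shows the tin, bus, whale and yo-yo in their original places.

**Checks that disagreed or fell short:**
- **Latch travel:** The bumps put it at about 42.2 mm and the pointer against the fourth mark at about 42.5 mm. The landmark network gave only about 39 mm, but it is good to about 4 mm, so I went by the other two.
- **Discs in the last picture:** Only two of the four showed in it; I believe the tin hides the others. The count of four comes from the earlier wrist views.
- **Contact forces:** The block pressed on the lid with about 11 N before the first sweep, so I raised it, and touched the pocket floor with about 9 N when set down.

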